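# Lift the press pawl with a screwdriver and let the ram down

### The arm

A 7-joint arm with a two-finger parallel gripper is mounted at the origin on a cart in front of the work surface, level with it; the furniture and walls round the work are solid. World frame = base frame: x ahead of the robot, y to its left, z up, the work surface at z = 0. Lengths are in mm, angles in degrees, forces in N, time in s.
With the tool pointing down it reaches from about 400 to 925 mm from the base axis. Payload 4.1 kg.
Tool frame: the origin (TCP) lies at the very end of the fingers, on their centre line; the grasp point (between the pads) lies 19 mm behind it; x points along the fingers, y is the direction in which the jaws open and shut, and the axes are right-handed (so a half turn about x gives the same grasp; the last joint's range is limited). The gripper opens to 85 mm and grips with 20 to 120 N. Pads are 22 mm wide; open, the fingers measure 114 mm over their backs; the gripper's body (76 mm by 85 mm) begins 54 mm behind the grasp point. The pads swing forward as they close: fully open they stand 13 mm farther back than shut.
Start: joints at [58.442, 22.827, 2.584, 88.041, -1.071, 69.15, -2.905], TCP at [283.821, -584.799, 231.347] pointing down, gripper open.
Joint ranges: [-161.44, 161.44], [-28.35, 127.94], [-78.24, 83.42], [0, 140.83], [-78.03, 258.03], [13.02, 114.36], [-168.23, 168.23]. Speed limits (degrees/s): [147.25, 147.25, 180, 180, 180, 180, 180].

### API

Orientations are given as [roll, pitch, yaw] about the fixed x, y, z axes, in that order (R = Rz(yaw) Ry(pitch) Rx(roll)).
In Python, from station import r gives the robot as it stands.
- The arm moves only by the tool servo_tool, never from a script. Its argument "targets" is one flat list of numbers, 5 for each row, row after row: the shift along the tool's x, y, z in mm, then the turn about the tool's x in rad, then the gripper command: -1 is shut, 1 is fully open, values between are in proportion. A call has 1 to 5 rows; each row is the pose to reach, as a shift and turn from the pose measured when the call began, along the tool's axes at that moment; what a row does not reach only later rows make up. A row lasts 1/12 s, in which the tool goes at most 41.7 mm and 7.16 degrees, less where a joint would pass 70% of its speed; a pose out of reach is approached as far as the arm can. A call with a gripper value outside its range is refused whole. The fingers move at their own pace and stop on an object; the grip force is fixed at half the most. Time passes only in rows, so rows that repeat a pose let the fingers close. It gives the time, the measured TCP pose, the force and the opening at its end, in the units of the state.
- r.get_state(): the state, without advancing time (a new reading comes with each control period).
- r.snapshot(name): name is "scene" or "top" or "wrist"; returns a dict with "frame" (400x640x3 uint8, blue, green, red), "depth" (400x640 float32, mm along the optical axis (not along the pixel's ray), 0 where there is no reading), "K" (3x3 intrinsics, pixels), "k1" (the pictures are not rectified: a ray, as slopes to the right and down, at radius r is drawn at 1 + k1 r^2 times it, then the intrinsics apply), "position" and "attitude" of the camera in the world; the wrist camera has in their place "mount" (4x4, takes a point from camera to tool coordinates, whose origin is the TCP and whose axes are the tool frame's). Camera axes: x right, y up, looking along -z (the intrinsics and any distortion apply to the point x, -y, -z); pixel columns grow to the right and rows downward; lengths in mm; the calibration is good to about 2 mm. A picture is of the moment at which its call begins: read the wrist's pose just before it.
- r.job_done(): hands the job in, once; it reports no verdict.
The state is a dict: "time": time; "joint_pos": joint angles; "joint_vel": joint speeds; "effort": joint torques, N m; "position": TCP position; "eef_rot": TCP orientation; "wrist_force": force on the tool from outside, world axes, zero at the start; "moment": the same for the moment, N m; "opening": opening from 0.0 (shut) to 1.0 (fully open).
Only numpy, scipy, OpenCV 4.12 (cv2) and the standard library are available. Lean on these libraries where they do the work, as an engineer would, in place of code of your own. Each camera call takes 0.05 s, during which the arm holds its last target.

### The job

The ram of the small ratchet press is held up by its pawl. Pick up the red screwdriver, slip its shaft under the pawl's red tail and carefully lift the tail just far enough to free the ram - never force it against its stop - and keep it lifted until the weighted ram has sunk all the way onto the lock cylinder on the anvil. Then lay the screwdriver back down on the desk, clear of the press; keep your fingers off the press and do not knock over the bottle.

Things in the scene. Friction and masses are not known exactly. Their poses are not given: they have to be found in the camera images.
- press: Grey bench press fixed to the desk, 340 mm high. Origin: on the ram's line, at desk level; -x is its front (facing the robot), z up. Base plate y +-55, x -50 to 100, 20 mm thick; anvil top z = 45 mm. Ram with front ratchet teeth at x = 0, between guides (y +-27, z 170-230 mm); ears reach to x = -38 mm. In front of x = -50 mm there is nothing but the pawl's tail.
- pawl_tail (a point): Lift point: underside of the pawl's tail, a flat red tongue 16 mm wide (press y), 5 mm thick, reaching from the pivot to the press's front (-x). The point is 75 mm from the pivot, 20 mm from the free end, at (-103, 0, 219.5) mm in the press frame for a straight tail. But the tail has been bent: its true height there is up to 6 mm more or less, so feel for it. Free air below and beside it.
- pawl (a joint): Pawl's angle (rad): 0 hooked under a ratchet tooth (sprung), positive as its tail is lifted. Around 0.08 to 0.1 (7 mm up at the lift point) it slips off the tooth and the ram sinks; hard stop at 0.125 (9 mm). Freeing it takes about 1.5 to 3.5 N there (more under a heavy ram), then about 1 N holds it; over 5 N is too much. Let go, it springs back and catches the next tooth.
- ram (a joint): How far the ram, weighted with brass, has come down (m). It starts caught on a tooth between about 0 and 0.03 and lies on the lock cylinder at about 0.060. With the pawl held clear it sinks by its weight at about 20 to 45 mm/s, slowed by stiff grease; if the pawl comes back early it stops on the next tooth (14 mm apart).
- driver_handle (a point): Where to grasp the screwdriver (red handle, 194 mm long, 70 g) lying on the desk: on the handle's axis, 25 mm wide, 20 mm behind the handle's front end, 11.5 mm above the desk; the handle goes on 72 mm behind it. The tip is 122 mm away along this point's -y axis, at the start roughly to the left (+y). Shaft: round, 6 mm diameter, straight on that axis, bare from 20 mm to 122 mm in front of the point.
- driver_tip (a point): Tip of the screwdriver's blade.
- driver: The screwdriver itself, origin on its underside, where handle and shaft meet (5 mm in front of the handle).
- lock_mid (a point): Middle of the brass lock cylinder (26 x 73 x 17 mm) that lies on the anvil under the ram.
- oil_bottle: Brown dropper bottle, 34 mm across, 102 mm high, stands behind on the right; origin under its foot.
Mind the look-alikes: they are no part of the job. What is shaped like the part that bears lock_mid but purple is not meant.

How it is judged:
By the outcome, as a careful person would: the job done as asked, in the order asked, and still so for the second after the job is handed in, with the robot touching nothing.
It also fails if it takes over 61 s, if anything falls off the work surface, if the arm or the gripper's body presses on something with over 40 N, if the wrist force passes 120 N, or if a joint passes its speed limit or range.

## Working session

There is one attempt and no reset: what is moved stays moved. The work goes in short steps, Python scripts to look and compute and a tool call to move; the robot and the scene stay as the last step left them, time stands still between calls to the robot, and variables do not carry over. Pictures are saved under pics/ and viewed, and the job is handed in when it is done.

Besides the shell and the picture viewer there is one more tool, called after "Emit:" as name(argument=value, ...) on one line, values as JSON. servo_tool: Moves the arm, as the interface text tells. Its arguments: {"type":"object","properties":{"targets":{"type":"array","items":{"type":"number"}}},"required":["targets"]}

```bash
ls; mkdir -p pics; cat > h.py <<'E'
import numpy as np, cv2
from station import r
from scipy.spatial.transform import Rotation as R
def snap(n,f):
    s=r.snapshot(n); cv2.imwrite('pics/'+f+'.png',s['frame']); np.savez('pics/'+f+'.npz',**{k:np.array(v) for k,v in s.items()}); return s
E
python3 - <<'E'
from h import *
st=r.get_state(); print(st)
for n in('scene','top','wrist'):
    s=snap(n,n+'0'); print(n,{k:v for k,v in s.items() if k not in('frame','depth')})
E
```

```text
pics
{'time': 0.0, 'joint_pos': array([58.44076527, 22.87103093,  2.5801303 , 88.11149116, -1.07272356,
       69.14953528, -2.90433569]), 'joint_vel': array([ 0.06679474, -0.06773013,  0.03858407, -0.0041284 ,  0.03115679,
        0.11230835, -0.06679043]), 'effort': array([-6.15558401e-04, -4.75126863e+01,  1.36460356e+00, -2.54222989e+01,
        1.15656041e-02,  9.56685981e-03, -2.44987723e-05]), 'position': array([ 283.55101653, -584.21611554,  230.29425782]), 'eef_rot': array([-86.6944316 ,  89.89210302, 119.19919736]), 'wrist_force': array([ 0.16420672,  0.60561815, -0.34900136]), 'moment': array([-0.01584849, -0.00925463, -0.03664686]), 'opening': 0.9984735737478629}
scene {'K': array([[445.43731131,   0.        , 318.69924819],
       [  0.        , 445.43731131, 196.33339311],
       [  0.        ,   0.        ,   1.        ]]), 'k1': -0.015558541910565079, 'position': array([102.81812705, 277.34521492, 805.74015131]), 'attitude': array([  43.45316968,    0.18071332, -131.80437688])}
top {'K': array([[388.45827787,   0.        , 313.63987565],
       [  0.        , 388.45827787, 200.44839669],
       [  0.        ,   0.        ,   1.        ]]), 'k1': -0.051164092290530684, 'position': array([ 359.1203522 , -143.13863038, 1017.85877889]), 'attitude': array([ 13.08793291,   0.24340595, -84.75062486])}
wrist {'K': array([[316.11430112,   0.        , 318.98555994],
       [  0.        , 316.11430112, 199.29456468],
       [  0.        ,   0.        ,   1.        ]]), 'k1': -0.039252810246253524, 'mount': array([[ 4.23510313e-04,  3.01229398e-01, -9.53551609e-01,
        -1.42145186e+02],
       [ 9.99999534e-01, -9.54417356e-04,  1.42636801e-04,
         1.56472766e-01],
       [-8.67119808e-04, -9.53551225e-01, -3.01229662e-01,
        -7.84077848e+01],
       [ 0.00000000e+00,  0.00000000e+00,  0.00000000e+00,
         1.00000000e+00]])}
```

View pics/scene0.png

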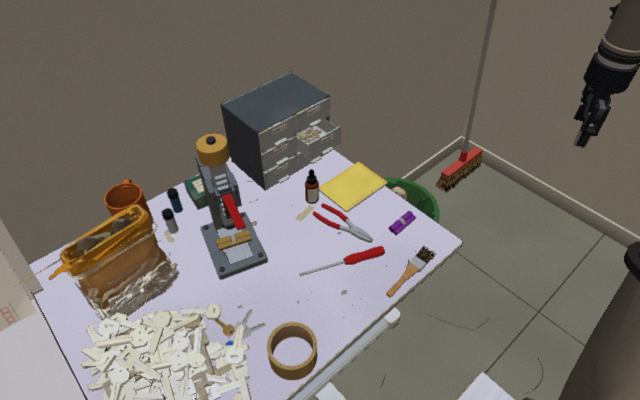

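View pics/top0.png

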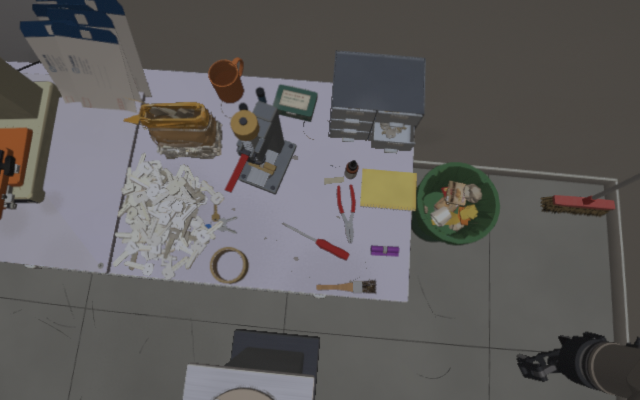

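View pics/wrist0.png

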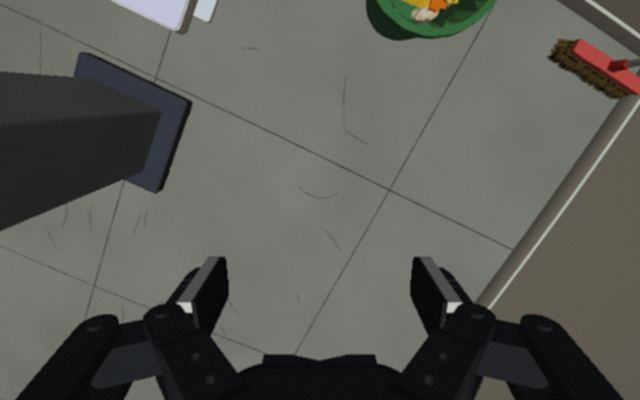

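```bash
cat >> h.py <<'E'
def load(f): return dict(np.load('pics/'+f+'.npz'))
def cam(s,st=None):
    if 'mount' in s:
        T=s['mount']; Rt=R.from_euler('xyz',st['eef_rot'],degrees=True).as_matrix()
        return Rt@T[:3,:3], Rt@T[:3,3]+st['position']
    return R.from_euler('xyz',s['attitude'],degrees=True).as_matrix(), s['position']
def slopes(s,uv):
    K=s['K'];uv=np.atleast_2d(np.array(uv,float)); d=np.c_[(uv[:,0]-K[0,2])/K[0,0],(uv[:,1]-K[1,2])/K[1,1]]; x=d.copy()
    for _ in range(10): x=d/(1+float(s['k1'])*(x**2).sum(1,keepdims=True))
    return x
def rays(s,uv,st=None):
    x=slopes(s,uv); Rc,p=cam(s,st)
    return p,np.c_[x[:,0],-x[:,1],-np.ones(len(x))]@Rc.T
def onz(s,uv,z,st=None):
    p,d=rays(s,uv,st); return p+d*((z-p[2])/d[:,2])[:,None]
def dep(s,uv,st=None):
    p,d=rays(s,uv,st); uv=np.atleast_2d(uv).astype(int); return p+d*s['depth'][uv[:,1],uv[:,0]][:,None]
def proj(s,X,st=None):
    Rc,p=cam(s,st); c=(np.atleast_2d(X)-p)@Rc; x=c[:,0]/-c[:,2]; y=-c[:,1]/-c[:,2]; k=1+float(s['k1'])*(x*x+y*y); K=s['K']
    return np.c_[K[0,0]*x*k+K[0,2],K[1,1]*y*k+K[1,2]]
def red(im):
    h=cv2.cvtColor(im,cv2.COLOR_BGR2HSV); return (((h[...,0]<7)|(h[...,0]>173))&(h[...,1]>150)&(h[...,2]>70)).astype(np.uint8)
E
python3 - <<'E'
from h import *
for f in('top0','scene0'):
    s=load(f); m=red(s['frame']); n,l,st,c=cv2.connectedComponentsWithStats(m)
    for i in range(1,n):
        if st[i,4]>40:
            ys,xs=np.where(l==i); pts=np.c_[xs,ys]
            print(f,st[i],c[i].round(1), 'mean depth pt',np.median(dep(s,pts),0).round(1), 'z11',onz(s,c[i],11.5).round(1))
            W=dep(s,pts); print('  z range',np.percentile(W[:,2],[5,50,95]).round(), cv2.minAreaRect(pts.astype(np.float32)))
for f,x,y,w,h in(('top0',200,80,170,200),('scene0',180,130,220,170)):
    im=load(f)['frame'][y:y+h,x:x+w]; im=cv2.resize(im,None,fx=3.5,fy=3.5,interpolation=cv2.INTER_CUBIC)[:600,:800]; cv2.imwrite(f'pics/{f}c.png',im)
E
```

```text
top0 [226 154  22  37 224] [236.8 171.8] mean depth pt [589.3  45.4 227.6] z11 [[652.3  97.4  11.5]]
  z range [225. 228. 231.] ((236.96234130859375, 172.48287963867188), (7.117410659790039, 39.311279296875), 24.443954467773438)
top0 [338 187   5  26  50] [339.2 200.6] mean depth pt [ 596.  -184.5   10.8] z11 [[ 597.4 -185.3   11.5]]
  z range [ 8. 11. 14.] ((338.9864807128906, 199.58108520507812), (25.161962509155273, 2.7033514976501465), 81.02737426757812)
top0 [350 186   5  26  51] [352.4 199. ] mean depth pt [ 605.6 -220.7   11.1] z11 [[ 605.1 -220.    11.5]]
  z range [ 8. 11. 14.] ((352.43402099609375, 198.42529296875), (25.159618377685547, 2.87082839012146), 85.42607879638672)
top0 [317 240  31  19 223] [332.2 248.7] mean depth pt [ 467.4 -176.7   21.3] z11 [[ 468.4 -177.    11.5]]
  z range [17. 21. 25.] ((332.0000305175781, 248.50001525878906), (33.541019439697266, 7.155416965484619), 26.56505012512207)
scene0 [442 147  40  31 421] [461.5 161.7] mean depth pt [  839.7 -1306.2  -650.1] z11 [[ 506.3 -588.1   11.5]]
  z range [-661. -650. -613.] ((460.1803283691406, 160.7843933
[... 304 characters left out ...]
e0 [322 204  25  17  97] [334.7 211.3] mean depth pt [ 604.1 -219.    10.1] z11 [[ 603.3 -217.9   11.5]]
  z range [ 6. 10. 13.] ((334.0914001464844, 210.85939025878906), (27.752483367919922, 4.5275959968566895), 33.023868560791016)
scene0 [314 212  26  17 102] [326.1 220.5] mean depth pt [ 596.6 -183.4    9.6] z11 [[ 595.7 -183.4   11.5]]
  z range [ 6. 10. 13.] ((325.7818908691406, 220.40269470214844), (28.723535537719727, 4.50637149810791), 28.442928314208984)
scene0 [344 247  40  17 331] [364.1 255. ] mean depth pt [ 464.3 -174.4   20. ] z11 [[ 467.5 -178.5   11.5]]
  z range [13. 20. 24.] ((363.82098388671875, 255.0545196533203), (8.901226043701172, 40.22189712524414), 73.0724868774414)
```

```bash
sleep 0
```

```text
(no output)
```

View pics/top0c.png

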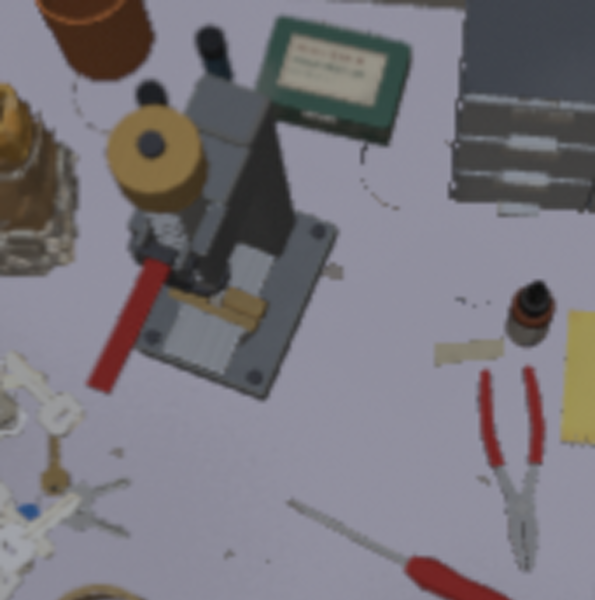

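View pics/scene0c.png

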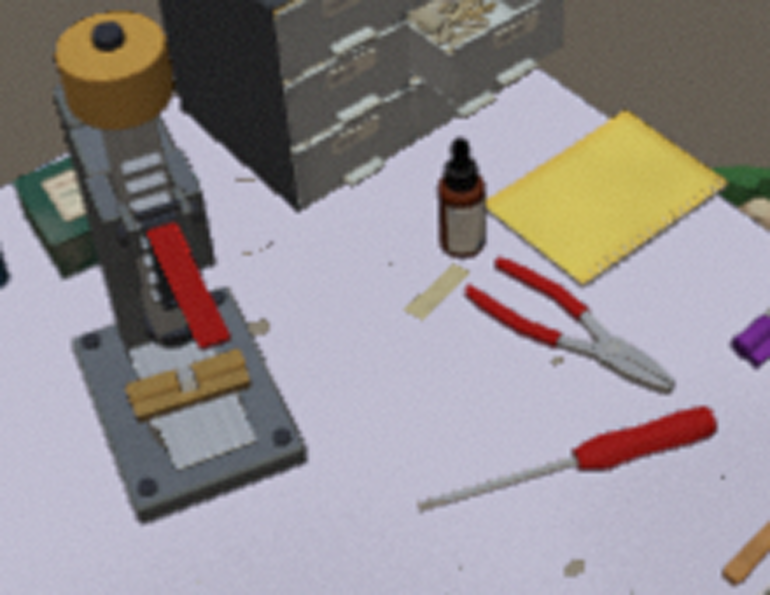

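```bash
python3 - <<'E'
from h import *
def comp(s,c):
    m=red(s['frame']); n,l,st,cc=cv2.connectedComponentsWithStats(m); i=l[c[1],c[0]]; ys,xs=np.where(l==i); return np.c_[xs,ys]
def rep(n,W):
    c=W.mean(0); q=W-c; v=np.linalg.svd(q)[2][0]; v*=np.sign(-v[0]) if n!='h' else 1
    t=q@v; print(n,'c',c.round(1),'dir',v.round(3),'yaw',np.degrees(np.arctan2(v[1],v[0])).round(2),'ends',(c+v*t.min()).round(1),(c+v*t.max()).round(1), 'len',np.ptp(t).round(1))
for f,tc,hc in(('top0',(237,172),(332,249)),('scene0',(233,211),(364,255))):
    s=load(f)
    P=comp(s,tc); rep('tail '+f,dep(s,P)); rep('tail z227 '+f,onz(s,P,227))
    P=comp(s,hc); rep('handle '+f,onz(s,P,11.5))
s=load('top0'); print('tip',onz(s,[[283,223.5]],6)); 
s=load('scene0'); print('tip',onz(s,[[300.5,274.5]],6))
s=load('top0'); b=[[200+265/3.5,80+398/3.5],[200+338/3.5,80+230/3.5],[200+135/3.5,80+352/3.5]]; print('base corners',onz(s,b,20).round(1))
s=load('scene0'); b=[[180+142/3.5,130+510/3.5],[180+305/3.5,130+450/3.5],[180+75/3.5,130+345/3.5]]; print('base corners',onz(s,b,20).round(1))
E
```

```text
tail top0 c [588.4  44.9 231. ] dir [-0.329 -0.201  0.923] yaw -148.52 ends [606.7  56.1 179.8] [ 312.2 -124.2 1005.3] len 894.8
tail z227 top0 c [589.6  45.9 227. ] dir [-0.951  0.309 -0.   ] yaw 161.98 ends [629.4  33.  227. ] [548.2  59.4 227. ] len 85.4
handle top0 c [ 468.4 -177.    11.5] dir [-0.38  -0.925 -0.   ] yaw -112.35 ends [ 485.2 -136.2   11.5] [ 452.3 -216.2   11.5] len 86.5
tail scene0 c [585.   47.9 229.7] dir [-0.682  0.306  0.664] yaw 155.84 ends [650.1  18.6 166.2] [ 51.9 287.  749. ] len 877.2
tail z227 scene0 c [587.   46.8 227. ] dir [-0.959  0.282 -0.   ] yaw 163.6 ends [629.1  34.5 227. ] [546.   58.9 227. ] len 86.5
handle scene0 c [ 467.5 -178.6   11.5] dir [-0.37  -0.929 -0.   ] yaw -111.7 ends [ 484.3 -136.4   11.5] [ 450.5 -221.3   11.5] len 91.3
tip [[523.44385435 -42.49066825   6.        ]]
tip [[524.81160142 -44.82883846   6.        ]]
base corners [[598.9 -15.9  20. ]
 [738.3 -57.2  20. ]
 [626.   87.4  20. ]]
base corners [[626.3  86.7  20. ]
 [596.2 -12.   20. ]
 [762.7  49.1  20. ]]
```

```bash
python3 - <<'E'
from h import *
st=r.get_state(); M=R.from_euler('xyz',st['eef_rot'],degrees=True).as_matrix(); print(M.round(3))
p=st['position']; az=np.degrees(np.arctan2(p[1],p[0])); print('az',az,'z yaw',np.degrees(np.arctan2(M[1,2],M[0,2])),'y yaw',np.degrees(np.arctan2(M[1,1],M[0,1])))
E
```

```text
[[-0.001  0.437 -0.9  ]
 [ 0.001 -0.9   -0.437]
 [-1.    -0.001  0.   ]]
az -64.11081738383842 z yaw -154.10607699736707 y yaw -64.10608805477345
```

Emit:
servo_tool(targets=[0,-25,-30,-0.1,1,0,-50,-60,-0.2,1,0,-75,-90,-0.3,1,0,-100,-120,-0.4,1,0,-125,-150,-0.5,1])

```text
time: 0.57
position: [364.2, -404.5, 230.4]
eef_rot: [-108.9, 89.9, 125.9]
wrist_force: [0.2, -0.5, 0.1]
opening: 1.002
```

```bash
cat >> h.py <<'E'
def delta(target,zyaw):
    st=r.get_state(); M=R.from_euler('xyz',st['eef_rot'],degrees=True).as_matrix()
    d=M.T@(np.array(target)-st['position']); a=np.degrees(np.arctan2(M[1,2],M[0,2])); t=(zyaw-a+180)%360-180
    print('t',round(st['time'],2),'pos',st['position'].round(1),'zyaw',a.round(1),'tilt',M[:,0].round(4),'F',st['wrist_force'].round(2),'M',st['moment'].round(3),'open',round(st['opening'],3),'| delta',d.round(1),'turn',round(-np.radians(t),3))
E
python3 -c "
from h import *; delta([477,-155.5,120],-112.8)"
```

```text
t 0.57 pos [ 364.2 -404.5  230.4] zyaw -125.2 tilt [-0.0011  0.0015 -1.    ] F [ 0.22 -0.46  0.09] M [ 0.016 -0.022  0.022] open 1.002 | delta [ 110.7  -51.1 -268.4] turn -0.216
```

Emit:
servo_tool(targets=[15,-7,-37,-0.05,1,30,-14,-75,-0.1,1,45,-22,-113,-0.15,1,60,-30,-150,-0.2,1,75,-37,-188,-0.216,1])

```text
time: 0.98
position: [442.2, -227.6, 154.9]
eef_rot: [-114.4, 89.9, 132.9]
wrist_force: [1.4, -0.5, -0.3]
opening: 0.999
```

```bash
python3 -c "
from h import *; delta([477,-155.5,120],-112.8)"
```

```text
t 0.98 pos [ 442.2 -227.6  154.9] zyaw -112.7 tilt [-0.0012  0.0013 -1.    ] F [ 1.38 -0.46 -0.34] M [-0.021 -0.055 -0.042] open 0.999 | delta [ 35.    4.3 -80. ] turn 0.001
```

Emit:
servo_tool(targets=[15,2,-40,0,1,35,4,-80,0,1,35,4,-80,0,1,35,4,-80,0,1])

```text
time: 1.32
position: [476.8, -151.7, 118.7]
eef_rot: [-110.8, 89.7, 136.9]
wrist_force: [-0.4, -0.1, 0.5]
opening: 1.001
```

```bash
python3 - <<'E'
from h import *
delta([477,-155.5,120],-112.8)
st=r.get_state(); s=snap('wrist','w1'); np.savez('pics/w1st.npz',**st)
E
```

```text
t 1.32 pos [ 476.8 -151.7  118.7] zyaw -112.3 tilt [-0.0037  0.0035 -1.    ] F [-0.35 -0.05  0.45] M [-0.009  0.028 -0.032] open 1.001 | delta [-1.3  1.7  3.4] turn 0.008
```

View pics/w1.png

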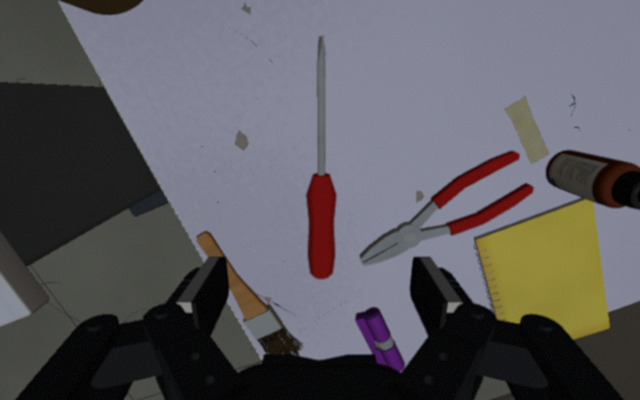

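```bash
python3 - <<'E'
from h import *
s=load('w1'); st=dict(np.load('pics/w1st.npz'))
t=onz(s,[321,37],11.5,st)[0]; f=onz(s,[320.5,175],11.5,st)[0]; b=onz(s,[321,278],11.5,st)[0]
print(t.round(1),f.round(1),b.round(1),np.linalg.norm(t-f),np.linalg.norm(f-b))
d=(t-b)/np.linalg.norm(t-b); g=f-20*d; print('yaw',np.degrees(np.arctan2(d[1],d[0])),'g',g, t-122*d)
im=s['frame'][20:290,240:400]; cv2.imwrite('pics/w1c.png',cv2.resize(im,None,fx=2.2,fy=2.2))
E
```

```text
[524.8 -39.8  11.5] [ 486.  -133.8   11.5] [ 450.5 -221.7   11.5] 101.70417218461985 94.76755248481652
yaw 67.80678309600076 g [ 478.40125882 -152.34040484   11.5       ] [ 478.6717541  -152.77115864   11.5       ]
```

View pics/w1c.png

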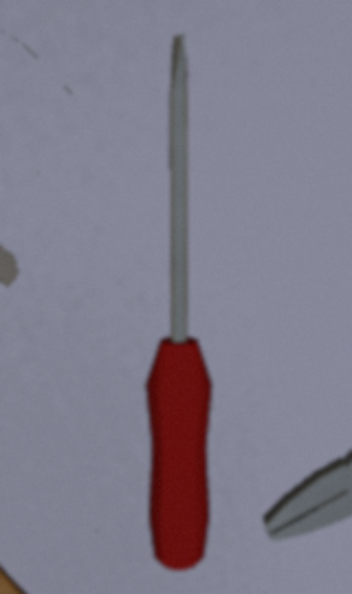

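```bash
python3 -c "
from h import *; delta([477.8,-153.8,1.5],-112.2)"
```

```text
t 1.37 pos [ 476.5 -154.5  119.4] zyaw -112.6 tilt [-0.0028  0.0017 -1.    ] F [-0.31 -0.69 -0.12] M [-0.031  0.047  0.025] open 0.998 | delta [117.9   1.3  -1.1] turn -0.006
```

Emit:
servo_tool(targets=[30,0,-1,0,0.4,60,1,-1,0,0.2,85,1,-1,0,0,105,1,-1,0,0,105,1,-1,-0.006,0])

```text
time: 1.78
position: [473.9, -155.6, 11.5]
eef_rot: [-80.9, 89.4, 166.7]
wrist_force: [-0.8, 0.1, 0.7]
opening: 0.501
```

```bash
python3 - <<'E'
from h import *
delta([477.8,-153.8,1.5],-112.2)
s=snap('wrist','w2')
delta([477.8,-153.8,1.5],-112.2)
E
```

```text
t 1.78 pos [ 473.9 -155.6   11.5] zyaw -112.4 tilt [-0.0098  0.0023 -0.9999] F [-0.76  0.13  0.7 ] M [ 0.012  0.035 -0.007] open 0.501 | delta [10.   3.  -3.2] turn -0.004
t 1.83 pos [ 475.4 -155.6   13.4] zyaw -112.4 tilt [-0.0068  0.0016 -1.    ] F [ 0.38 -0.14  0.98] M [-0.023 -0.048 -0.   ] open 0.499 | delta [11.8  1.6 -2.6] turn -0.003
```

View pics/w2.png

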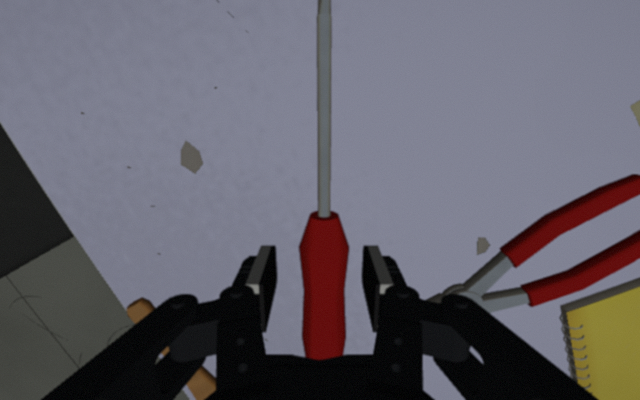

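Emit:
servo_tool(targets=[6,1,-2,0,0,11,2,-3,0,0,11,2,-3,0,0,11,2,-3,0,0])

```text
time: 2.17
position: [479.0, -153.9, 3.0]
eef_rot: [-79.2, 89.7, 168.4]
wrist_force: [-0.5, -0.2, -0.3]
opening: 0.5
```

```bash
python3 -c "
from h import *; delta([477.8,-153.8,2],-112.2)"
```

```text
t 2.17 pos [ 479.  -153.9    3. ] zyaw -112.4 tilt [-0.0055  0.0011 -1.    ] F [-0.47 -0.21 -0.27] M [ 0.027  0.044 -0.031] open 0.5 | delta [ 1.  -1.1  0.3] turn -0.003
```

Emit:
servo_tool(targets=[1,-1,0,0,0,1,-1,0,0,-1,1,-1,0,0,-1,1,-1,0,0,-1,1,-1,0,0,-1])

```text
time: 2.58
position: [478.3, -153.6, 2.7]
eef_rot: [-75.9, 89.7, 171.7]
wrist_force: [-1.0, 0.5, 6.5]
opening: 0.26
```

Emit:
servo_tool(targets=[0,0,0,0,-1,0,0,0,0,-1,0,0,0,0,-1,0,0,0,0,-1])

```text
time: 2.92
position: [478.4, -153.6, 2.8]
eef_rot: [-76.4, 89.7, 171.2]
wrist_force: [0.8, -0.1, 1.7]
opening: 0.255
```

```bash
python3 -c "
from h import *; delta([477.8,-153.8,2],-112.2)"
```

```text
t 2.92 pos [ 478.4 -153.6    2.8] zyaw -112.4 tilt [-4.9e-03  8.0e-04 -1.0e+00] F [ 0.79 -0.1   1.69] M [0.006 0.03  0.022] open 0.255 | delta [ 0.8 -0.5  0.4] turn -0.003
```

Emit:
servo_tool(targets=[-15,0,0,0,-1,-50,0,0,0,-1,-85,0,0,0,-1,-120,0,0,0,-1,-150,0,0,0,-1])

```text
time: 3.33
position: [479.3, -153.6, 154.7]
eef_rot: [-75.5, 89.8, 172.1]
wrist_force: [1.1, -0.1, -0.5]
opening: 0.258
```

```bash
python3 -c "
from h import *; delta([522,-95,186],-106.5); snap('wrist','w3')"
```

```text
t 3.33 pos [ 479.3 -153.6  154.7] zyaw -112.4 tilt [-4.e-03  5.e-04 -1.e+00] F [ 1.1  -0.08 -0.46] M [-0.034 -0.095  0.051] open 0.258 | delta [-31.4  17.1 -70.5] turn -0.102
```

View pics/w3.png

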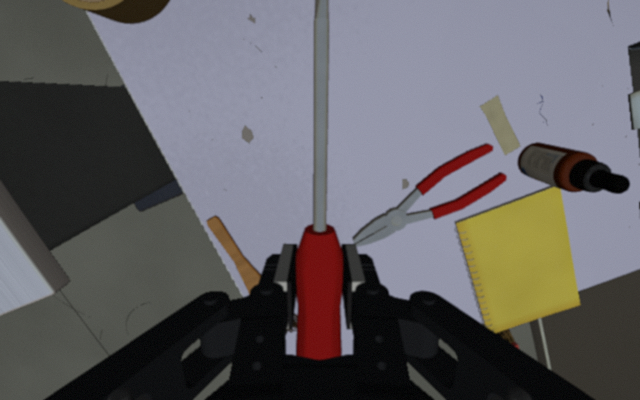

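Emit:
servo_tool(targets=[-10,4,-18,-0.03,-1,-20,8,-36,-0.06,-1,-31,13,-54,-0.1,-1,-31,17,-70,-0.1,-1,-31,17,-70,-0.1,-1])

```text
time: 3.8
position: [527.7, -92.4, 191.9]
eef_rot: [102.5, 89.5, -3.9]
wrist_force: [-0.8, -0.0, -0.1]
opening: 0.256
```

```bash
python3 - <<'E'
from h import *
delta([522,-95,186],-106.5)
st=r.get_state(); np.savez('pics/w4st.npz',**st)
a=snap('wrist','w4');b=snap('top','t4');c=snap('scene','s4')
delta([522,-95,186],-106.5)
im=np.vstack([cv2.resize(b['frame'][90:290,180:420],None,fx=2,fy=2),]); 
im2=cv2.resize(c['frame'][130:330,150:390],None,fx=2,fy=2)
cv2.imwrite('pics/t4c.png',im); cv2.imwrite('pics/s4c.png',im2)
E
```

```text
t 3.8 pos [527.7 -92.4 191.9] zyaw -106.4 tilt [ 9.e-03 -6.e-04 -1.e+00] F [-0.82 -0.03 -0.14] M [ 0.079 -0.025 -0.016] open 0.256 | delta [ 5.9 -4.8  4.1] turn 0.002
t 3.95 pos [524.4 -97.  190.5] zyaw -106.7 tilt [ 0.0037 -0.0033 -1.    ] F [ 0.42 -0.81 -0.45] M [-0.056  0.005  0.038] open 0.254 | delta [ 4.5 -2.9 -1.2] turn -0.003
```

View pics/w4.png

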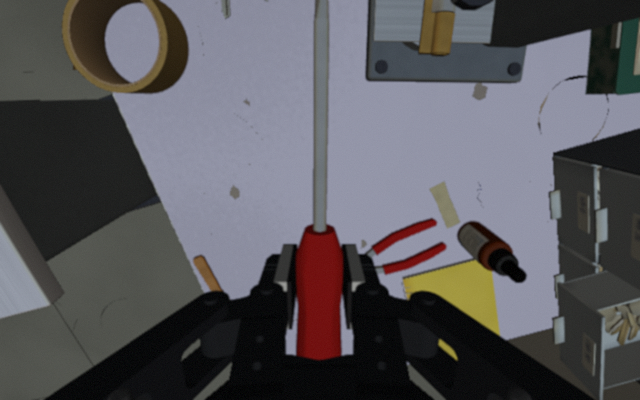

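View pics/t4c.png

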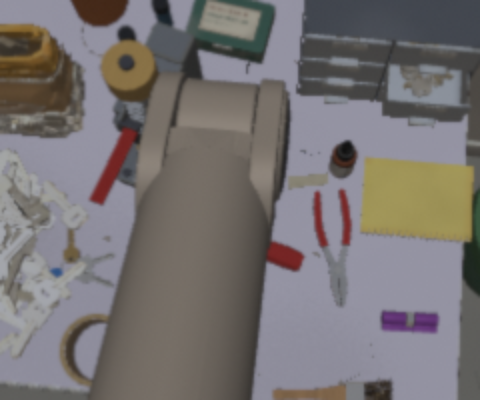

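View pics/s4c.png

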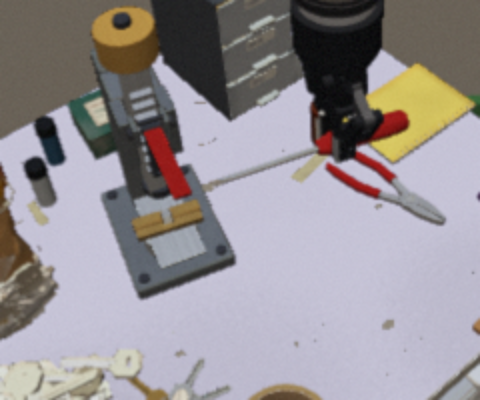

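```bash
python3 - <<'E'
from h import *
s=load('t4'); pts=[[180+128/2,90+55/2],[180+225/2,90+100/2],[180+160/2,90+100/2],[180+160/2,90+130/2]]; print(dep(s,pts).round(0))
s=load('s4'); pts=[[150+122/2,130+20/2],[150+300/2,130+20/2],[150+340/2,130+40/2],[150+340/2,130+70/2],[150+325/2,130+100/2]]; print(dep(s,pts).round(0))
# tail from scene
def q(f):
    s=load(f); m=cv2.erode(red(s['frame']),np.ones((3,3))); n,l,st,cc=cv2.connectedComponentsWithStats(m)
    for i in range(1,n):
        ys,xs=np.where(l==i); W=dep(s,np.c_[xs,ys]); 
        if 210<np.median(W[:,2])<245:
            u=np.array([-.957,.287]); t=W[:,:2]@u; k=(W[:,2]>215)&(W[:,2]<240); P=np.polyfit(t[k],W[k,2],1); tl=np.array([566.1,53.3])@u
            print(f,'slope',P[0].round(4),'top z at lift',np.polyval(P,tl).round(1), 'std',np.std(W[k,2]-np.polyval(P,t[k])).round(2), 't range',t[k].min()-tl,t[k].max()-tl)
for f in('top0','scene0','t4','s4'): q(f)
E
```

```text
[[669.  23. 330.]
 [538. -98. 565.]
 [532. -59. 571.]
 [509. -64. 582.]]
[[657.  26. 331.]
 [525. -60. 364.]
 [493. -72. 356.]
 [493. -73. 325.]
 [517. -77. 271.]]
top0 slope 0.0644 top z at lift 229.3 std 1.41 t range -64.68626160205372 16.859545340708962
scene0 slope 0.0601 top z at lift 228.9 std 0.93 t range -65.17908727322515 20.77862842478345
t4 slope 0.0652 top z at lift 229.6 std 1.25 t range -63.8875305515478 16.731411871879118Traceback (most recent call last):
  File "<stdin>", line 12, in <module>
  File "<stdin>", line 10, in q
    raise TypeError("expected non-empty vector for x")
TypeError: expected non-empty vector for x
```

```bash
python3 -c "
from h import *; delta([547.6,-9,194],-106.6)"
```

```text
t 3.95 pos [524.4 -97.  190.5] zyaw -106.7 tilt [ 0.0037 -0.0033 -1.    ] F [ 0.42 -0.81 -0.45] M [-0.056  0.005  0.038] open 0.254 | delta [ -3.7  -3.  -91. ] turn -0.001
```

Emit:
servo_tool(targets=[0,-1,-20,0,-1,0,-2,-45,0,-1,-1,-3,-70,0,-1,-2,-3,-91,0,-1,-2,-3,-91,0,-1])

```text
time: 4.37
position: [547.9, -4.6, 192.0]
eef_rot: [101.5, 89.8, -4.9]
wrist_force: [-0.4, 0.8, -0.2]
opening: 0.255
```

Emit:
servo_tool(targets=[0,0,0,0,-1,0,0,0,0,-1])

```text
time: 4.53
position: [547.1, -5.6, 191.4]
eef_rot: [85.9, 89.9, -20.5]
wrist_force: [-0.2, 0.8, -0.3]
opening: 0.257
```

```bash
python3 - <<'E'
from h import *
delta([547.6,-9,205],-106.6)
st=r.get_state(); np.savez('pics/w5st.npz',**st)
a=snap('wrist','w5');c=snap('scene','s5')
delta([547.6,-9,205],-106.6)
cv2.imwrite('pics/s5c.png',cv2.resize(c['frame'][130:280,170:360],None,fx=4,fy=4))
E
```

```text
t 4.53 pos [547.1  -5.6 191.4] zyaw -106.4 tilt [ 2.4e-03 -9.0e-04 -1.0e+00] F [-0.24  0.8  -0.33] M [0.021 0.017 0.011] open 0.257 | delta [-13.6   1.5   3.1] turn 0.003
t 4.63 pos [547.3  -6.5 191.5] zyaw -106.5 tilt [ 0.0028 -0.0013 -1.    ] F [ 0.16 -0.17 -0.62] M [-0.014  0.011 -0.038] open 0.259 | delta [-13.4   1.1   2.3] turn 0.001
```

View pics/w5.png

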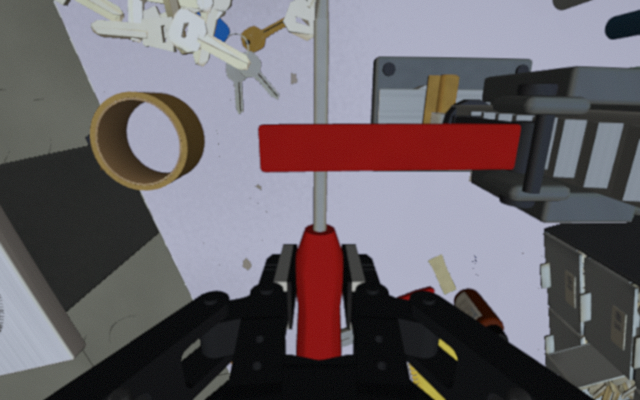

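View pics/s5c.png

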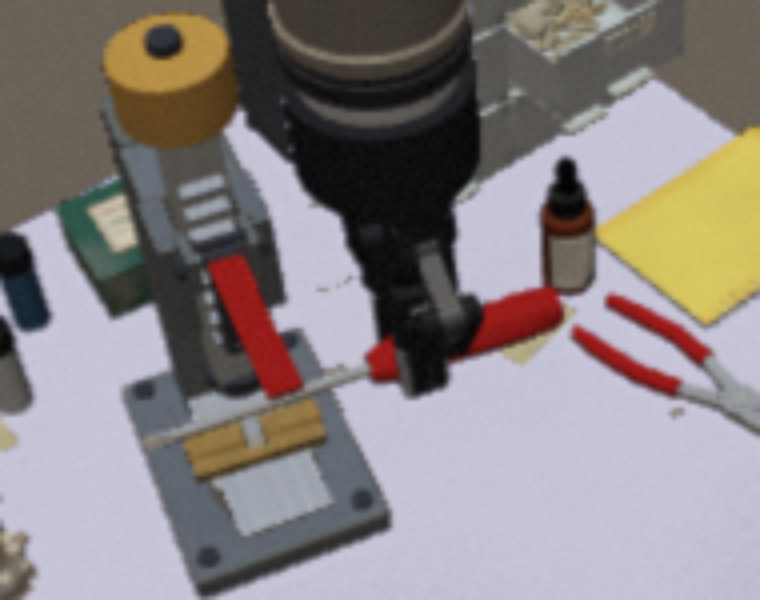

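```bash
python3 - <<'E'
from h import *
s=load('w5'); st=dict(np.load('pics/w5st.npz'))
print(dep(s,[[270,147],[300,147],[321,147],[350,147],[420,147],[480,147],[500,147]],st).round(1))
print('shaft',dep(s,[[321,60],[321,100],[321,115],[321,180],[320,200],[320,220]],st).round(1))
E
```

```text
[[550.6  59.3 230.7]
 [559.7  56.1 227.7]
 [566.4  54.3 228.7]
 [575.7  51.5 228.4]
 [598.4  44.7 227.3]
 [619.5  38.2 224.4]
 [626.2  36.3 224.6]]
shaft [[574.9  82.6 203.6]
 [570.8  68.5 202.7]
 [569.2  63.  202.8]
 [561.7  37.1 202.2]
 [558.8  28.9 203.2]
 [556.2  20.  203.2]]
```

Emit:
servo_tool(targets=[-5,0,1,0,-1,-10,0,1,0,-1,-14,0,1,0,-1,-14,0,1,0,-1,-14,0,1,0,-1])

```text
time: 5.05
position: [547.3, -7.6, 206.2]
eef_rot: [87.0, 89.8, -19.5]
wrist_force: [-0.5, 0.5, -1.6]
opening: 0.257
```

Emit:
servo_tool(targets=[0,0,0,0,-1,0,0,0,0,-1,0,0,0,0,-1])

```text
time: 5.3
position: [547.2, -7.5, 206.0]
eef_rot: [86.3, 89.8, -20.2]
wrist_force: [-0.0, 0.7, -0.6]
opening: 0.26
```

```bash
python3 -c "
from h import *; delta([547.6,-8,208],-106.6)"
```

```text
t 5.3 pos [547.2  -7.5 206. ] zyaw -106.5 tilt [ 0.0038 -0.0014 -1.    ] F [-0.03  0.67 -0.56] M [ 0.028 -0.007 -0.022] open 0.26 | delta [-1.9  0.6  0.4] turn 0.001
```

Emit:
servo_tool(targets=[-1,0,0,0,-1,-2,0,0,0,-1,-2,0,0,0,-1,-2,0,0,0,-1,-2,0,0,0,-1])

```text
time: 5.72
position: [547.2, -7.5, 208.0]
eef_rot: [85.4, 89.8, -21.2]
wrist_force: [0.2, 0.6, -0.1]
opening: 0.264
```

Emit:
servo_tool(targets=[-1,0,0,0,-1,-2,0,0,0,-1,-2,0,0,0,-1,-2,0,0,0,-1,-2,0,0,0,-1])

```text
time: 6.13
position: [547.2, -7.5, 210.1]
eef_rot: [86.1, 89.8, -20.4]
wrist_force: [-0.7, -0.5, -0.6]
opening: 0.254
```

Emit:
servo_tool(targets=[-1,0,0,0,-1,-1,0,0,0,-1,-1,0,0,0,-1,-1,0,0,0,-1,-1,0,0,0,-1])

```text
time: 6.55
position: [547.1, -7.5, 211.0]
eef_rot: [85.8, 89.8, -20.8]
wrist_force: [0.2, 0.4, -0.8]
opening: 0.261
```

```bash
python3 - <<'E'
from h import *
delta([547.6,-8,208],-106.6)
st=r.get_state(); np.savez('pics/w6st.npz',**st)
s=snap('wrist','w6')
delta([547.6,-8,208],-106.6)
print(dep(s,[[270,147],[300,147],[321,147],[350,147],[420,147],[480,147],[500,147]],st).round(1))
E
```

```text
t 6.55 pos [547.1  -7.5 211. ] zyaw -106.5 tilt [ 0.0037 -0.0014 -1.    ] F [ 0.21  0.44 -0.84] M [-0.033  0.041  0.006] open 0.261 | delta [3.  0.6 0.4] turn 0.001
t 6.6 pos [547.2  -7.5 211.1] zyaw -106.5 tilt [ 0.0038 -0.0014 -1.    ] F [-0.58  0.11 -0.09] M [ 0.033 -0.02  -0.038] open 0.256 | delta [3.1 0.5 0.3] turn 0.001
[[546.9  55.5 229.9]
 [558.   52.1 228.9]
 [565.9  49.6 228. ]
 [576.9  46.4 228.2]
 [604.5  37.7 224.6]
 [628.7  30.6 224.2]
 [628.5  33.1 240.2]]
```

Emit:
servo_tool(targets=[-1,0,0,0,-1,-1,0,0,0,-1,-1,0,0,0,-1,-1,0,0,0,-1,-1,0,0,0,-1])

```text
time: 7.02
position: [547.2, -7.5, 212.0]
eef_rot: [85.5, 89.8, -21.0]
wrist_force: [0.6, 0.4, -1.5]
opening: 0.255
```

Emit:
servo_tool(targets=[-1,0,0,0,-1,-1,0,0,0,-1,-1,0,0,0,-1,-1,0,0,0,-1,-1,0,0,0,-1])

```text
time: 7.43
position: [547.0, -7.5, 212.9]
eef_rot: [83.8, 89.8, -22.8]
wrist_force: [0.5, 0.6, -2.1]
opening: 0.255
```

```bash
python3 - <<'E'
from h import *
delta([547.6,-8,208],-106.6)
st=r.get_state(); s=snap('wrist','w7')
delta([547.6,-8,208],-106.6)
print(dep(s,[[270,147],[300,147],[321,147],[350,147],[420,147],[480,147],[500,147]],st).round(1))
E
```

```text
t 7.43 pos [547.   -7.5 212.9] zyaw -106.5 tilt [ 0.0035 -0.0015 -1.    ] F [ 0.47  0.61 -2.05] M [-0.071  0.066 -0.018] open 0.255 | delta [4.9 0.6 0.3] turn 0.001
t 7.48 pos [547.   -7.5 212.9] zyaw -106.5 tilt [ 0.0035 -0.0014 -1.    ] F [ 0.64  0.06 -1.09] M [-0.02  -0.005 -0.011] open 0.256 | delta [4.9 0.7 0.3] turn 0.001
[[546.7  55.4 230.8]
 [557.8  51.8 229.1]
 [565.8  49.4 228.8]
 [577.   45.9 227.4]
 [604.6  37.5 226. ]
 [629.2  30.2 224.7]
 [629.2  32.6 240.5]]
```

Emit:
servo_tool(targets=[-1,0,0,0,-1,-1,0,0,0,-1,-1,0,0,0,-1,-1,0,0,0,-1])

```text
time: 7.82
position: [547.0, -7.6, 213.8]
eef_rot: [82.9, 89.8, -23.6]
wrist_force: [-0.2, -0.3, -2.9]
opening: 0.259
```

Emit:
servo_tool(targets=[-1,0,0,0,-1,-1,0,0,0,-1,-1,0,0,0,-1,-1,0,0,0,-1])

```text
time: 8.15
position: [547.0, -7.6, 214.7]
eef_rot: [81.2, 89.8, -25.4]
wrist_force: [1.3, -0.1, -2.7]
opening: 0.257
```

Emit:
servo_tool(targets=[-1,0,0,0,-1,-1,0,0,0,-1,-1,0,0,0,-1,-1,0,0,0,-1])

```text
time: 8.48
position: [546.9, -7.6, 215.6]
eef_rot: [80.0, 89.8, -26.5]
wrist_force: [1.1, 0.7, -3.3]
opening: 0.26
```

```bash
python3 - <<'E'
from h import *
delta([547.6,-8,208],-106.6)
st=r.get_state(); s=snap('wrist','w8')
delta([547.6,-8,208],-106.6)
print(dep(s,[[270,147],[300,147],[321,147],[350,147],[420,147],[480,147],[500,147]],st).round(1))
E
```

```text
t 8.48 pos [546.9  -7.6 215.6] zyaw -106.5 tilt [ 0.0031 -0.0015 -1.    ] F [ 1.09  0.72 -3.32] M [-0.236 -0.121 -0.035] open 0.26 | delta [7.6 0.8 0.2] turn 0.001
t 8.53 pos [546.9  -7.6 215.6] zyaw -106.5 tilt [ 0.0032 -0.0015 -1.    ] F [ 1.99 -0.44 -4.12] M [-0.162 -0.099 -0.009] open 0.255 | delta [7.7 0.7 0.2] turn 0.001
[[545.7  54.9 228.9]
 [557.3  51.4 228.7]
 [565.5  48.8 227.7]
 [576.9  45.5 228.2]
 [605.2  36.8 225.8]
 [630.4  29.2 224.3]
 [630.2  31.8 241. ]]
```

View pics/w8.png

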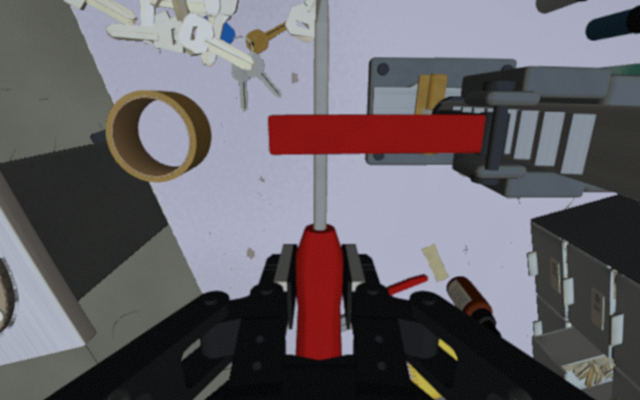

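```bash
cat >> h.py <<'E'
def meas(f,st):
    s=load(f); sl=slopes; m=cv2.erode(red(s['frame']),np.ones((5,5))); m[200:]=0
    n,l,q,c=cv2.connectedComponentsWithStats(m); i=1+np.argmax(q[1:,4]); ys,xs=np.where(l==i); W=dep(s,np.c_[xs,ys],st)
    u=np.array([-.957,.287]); t=(W[:,:2]-[566,53])@u; ok=abs(W[:,2]-228)<15; P=np.polyfit(t[ok],W[ok,2],1)
    rows=[v for v in range(5,222) if not (q[i,1]-8<v<q[i,1]+q[i,3]+8)]; 
    S=np.vstack([dep(s,[[c_,v] for v in rows],st) for c_ in (320,321,322)]); tt=(S[:,:2]-st['position'][:2])@np.array([.284,.959]); ok=abs(S[:,2]-st['position'][2]-12)<8
    Q=np.polyfit(tt[ok],S[ok,2]-st['position'][2],1); print(f,'TCPz',st['position'][2].round(1),'tail top at lift',P[1].round(2),'slope',P[0].round(4),'| shaft top-TCP at 0',Q[1].round(2),'at 65',np.polyval(Q,62).round(2),'slope',Q[0].round(4),ok.sum(),len(tt))
    return P,Q
E
python3 - <<'E'
from h import *
meas('w5',dict(np.load('pics/w5st.npz'))); meas('w6',dict(np.load('pics/w6st.npz')))
st=r.get_state(); st['position'][2]=212.9; meas('w7',st)
meas('w8',r.get_state())
E
```

```text
w5 TCPz 191.4 tail top at lift 228.59 slope 0.0619 | shaft top-TCP at 0 10.87 at 65 11.47 slope 0.0098 475 477
w6 TCPz 211.0 tail top at lift 228.57 slope 0.0618 | shaft top-TCP at 0 10.86 at 65 11.49 slope 0.0102 493 495
w7 TCPz 212.9 tail top at lift 228.56 slope 0.0624 | shaft top-TCP at 0 10.89 at 65 10.58 slope -0.005 497 498
w8 TCPz 215.6 tail top at lift 228.73 slope 0.0631 | shaft top-TCP at 0 10.84 at 65 8.01 slope -0.0456 496 498
```

Emit:
servo_tool(targets=[2,0,0,0,-1,4,0,0,0,-1,6,0,0,0,-1,6,0,0,0,-1,6,0,0,0,-1])

```text
time: 8.95
position: [547.1, -7.5, 209.8]
eef_rot: [83.7, 89.8, -22.8]
wrist_force: [-0.4, -0.3, 0.1]
opening: 0.26
```

```bash
python3 - <<'E'
from h import *
st=r.get_state(); snap('wrist','w9'); meas('w9',st)
u=np.array([.284,.959]); L=np.array([566,53.]);
t=L-40*u; delta([t[0],t[1],209],-106.6)
E
```

```text
w9 TCPz 209.8 tail top at lift 228.62 slope 0.0622 | shaft top-TCP at 0 10.81 at 65 11.16 slope 0.0057 490 492
t 9.0 pos [547.1  -7.6 209.9] zyaw -106.5 tilt [ 0.0036 -0.0015 -1.    ] F [-0.13  0.26 -0.79] M [ 0.043 -0.053  0.026] open 0.259 | delta [  0.9   0.9 -23.4] turn 0.001
```

Emit:
servo_tool(targets=[1,0,-6,0,-1,1,0,-14,0,-1,1,0,-22,0,-1,1,0,-23,0,-1,1,0,-23,0,-1])

```text
time: 9.42
position: [553.9, 16.0, 208.9]
eef_rot: [92.4, 89.8, -14.0]
wrist_force: [-0.4, -0.3, -0.7]
opening: 0.252
```

Emit:
servo_tool(targets=[-1,0,0,0,-1,-2,0,0,0,-1,-2,0,0,0,-1,-2,0,0,0,-1])

```text
time: 9.75
position: [553.9, 15.7, 211.1]
eef_rot: [89.9, 89.8, -16.5]
wrist_force: [0.1, 0.4, -0.8]
opening: 0.259
```

```bash
python3 - <<'E'
from h import *
st=r.get_state(); snap('wrist','w10'); meas('w10',st)
u=np.array([.284,.959]); L=np.array([566,53.]);
t=L-40*u; delta([t[0],t[1],211],-106.6)
E
```

```text
w10 TCPz 211.1 tail top at lift 228.58 slope 0.0618 | shaft top-TCP at 0 12.41 at 65 11.61 slope -0.0128 533 534
t 9.8 pos [553.8  15.6 211. ] zyaw -106.4 tilt [ 0.0037 -0.0011 -1.    ] F [-0.17 -0.67 -0.18] M [ 0.042  0.015 -0.025] open 0.252 | delta [-0.   1.1  0.7] turn 0.003
```

View pics/w10.png

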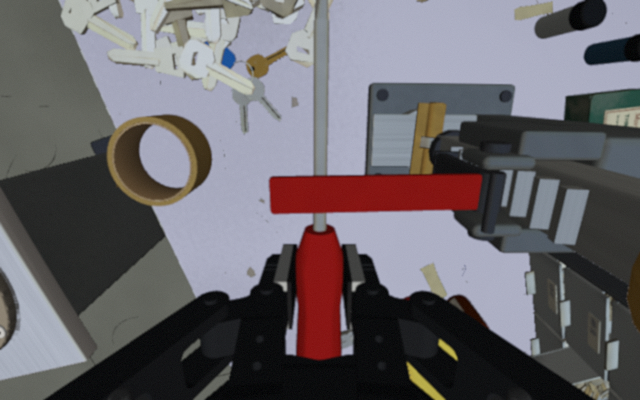

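Emit:
servo_tool(targets=[-1,0,0,0,-1,-2,0,0,0,-1,-2,0,0,0,-1,-2,0,0,0,-1,-2,0,0,0,-1])

```text
time: 10.22
position: [553.7, 15.4, 212.8]
eef_rot: [84.0, 89.8, -22.5]
wrist_force: [-0.0, -1.8, -2.0]
opening: 0.259
```

Emit:
servo_tool(targets=[-1,0,0,0,-1,-1,0,0,0,-1,-1,0,0,0,-1,-1,0,0,0,-1])

```text
time: 10.55
position: [553.6, 15.3, 213.6]
eef_rot: [81.5, 89.8, -24.9]
wrist_force: [-0.1, -0.2, -3.7]
opening: 0.255
```

Emit:
servo_tool(targets=[-1,0,0,0,-1,-1,0,0,0,-1,-1,0,0,0,-1,-1,0,0,0,-1])

```text
time: 10.88
position: [553.6, 15.3, 214.6]
eef_rot: [80.8, 89.8, -25.6]
wrist_force: [0.5, 0.2, -3.0]
opening: 0.256
```

```bash
python3 - <<'E'
from h import *
st=r.get_state(); snap('wrist','w11'); meas('w11',st)
delta([553.8,15.6,211],-106.5)
E
```

```text
w11 TCPz 214.6 tail top at lift 229.74 slope 0.0772 | shaft top-TCP at 0 11.32 at 65 9.79 slope -0.0247 522 525
t 10.93 pos [553.6  15.3 214.7] zyaw -106.4 tilt [ 0.0033 -0.0014 -1.    ] F [ 0.2  -0.26 -3.13] M [-0.16  -0.089  0.018] open 0.257 | delta [ 3.7  0.1 -0.3] turn 0.001
```

Emit:
servo_tool(targets=[-1,0,0,0,-1,-2,0,0,0,-1,-2,0,0,0,-1,-2,0,0,0,-1,-2,0,0,0,-1])

```text
time: 11.35
position: [553.7, 15.3, 216.8]
eef_rot: [83.7, 89.8, -22.7]
wrist_force: [0.7, 0.0, -3.1]
opening: 0.254
```

Emit:
servo_tool(targets=[-1,0,0,0,-1,-1,0,0,0,-1,-1,0,0,0,-1,-1,0,0,0,-1])

```text
time: 11.68
position: [553.7, 15.3, 217.8]
eef_rot: [83.3, 89.8, -23.1]
wrist_force: [-0.6, 0.5, -3.0]
opening: 0.255
```

```bash
python3 - <<'E'
from h import *
st=r.get_state(); snap('wrist','w12'); meas('w12',st)
delta([553.8,15.6,211],-106.5)
E
```

```text
w12 TCPz 217.8 tail top at lift 233.16 slope 0.1241 | shaft top-TCP at 0 11.62 at 65 10.17 slope -0.0234 518 522
t 11.73 pos [553.7  15.3 217.8] zyaw -106.4 tilt [ 0.0036 -0.0015 -1.    ] F [ 0.27 -1.35 -3.4 ] M [-0.133 -0.075 -0.047] open 0.255 | delta [ 6.8 -0.  -0.3] turn 0.001
```

Emit:
servo_tool(targets=[-1,0,0,0,-1,-1,0,0,0,-1,-1,0,0,0,-1,-1,0,0,0,-1])

```text
time: 12.07
position: [553.7, 15.4, 218.8]
eef_rot: [83.8, 89.8, -22.7]
wrist_force: [1.0, -0.0, -2.3]
opening: 0.257
```

Emit:
servo_tool(targets=[-0.6,0,0,0,-1,-0.6,0,0,0,-1,-0.6,0,0,0,-1])

```text
time: 12.32
position: [553.8, 15.5, 219.7]
eef_rot: [86.9, 89.8, -19.6]
wrist_force: [0.2, -0.4, -1.4]
opening: 0.257
```

```bash
python3 - <<'E'
from h import *
st=r.get_state(); snap('wrist','w13'); meas('w13',st)
delta([553.8,15.6,211],-106.5)
E
```

```text
w13 TCPz 219.7 tail top at lift 235.84 slope 0.1595 | shaft top-TCP at 0 11.81 at 65 11.27 slope -0.0087 518 519
t 12.37 pos [553.8  15.5 219.8] zyaw -106.4 tilt [ 0.0039 -0.0013 -1.    ] F [ 0.22  0.56 -0.26] M [-0.018 -0.02  -0.024] open 0.259 | delta [ 8.8 -0.1 -0. ] turn 0.001
```

View pics/w13.png

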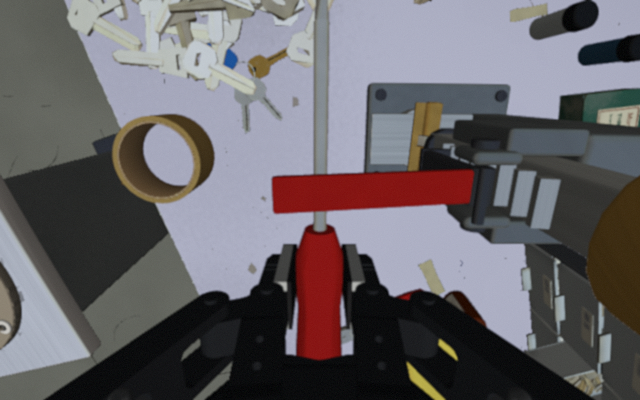

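Emit:
servo_tool(targets=[0,0,0,0,-1,0,0,0,0,-1,0,0,0,0,-1,0,0,0,0,-1,0,0,0,0,-1])

```text
time: 12.78
position: [553.8, 15.6, 219.7]
eef_rot: [90.3, 89.8, -16.2]
wrist_force: [0.8, -0.0, -1.6]
opening: 0.255
```

```bash
python3 - <<'E'
from h import *
st=r.get_state(); snap('wrist','w14'); meas('w14',st)
delta([553.8,15.6,211],-106.5)
c=snap('scene','s14'); cv2.imwrite('pics/s14c.png',cv2.resize(c['frame'][130:280,170:360],None,fx=4,fy=4))
E
```

```text
w14 TCPz 219.7 tail top at lift 235.45 slope 0.1538 | shaft top-TCP at 0 11.85 at 65 10.82 slope -0.0166 520 522
t 12.83 pos [553.8  15.7 219.7] zyaw -106.4 tilt [ 0.0039 -0.0011 -1.    ] F [ 0.01  0.52 -1.86] M [ 0.058 -0.031 -0.052] open 0.253 | delta [ 8.7 -0.   0.1] turn 0.001
```

View pics/s14c.png

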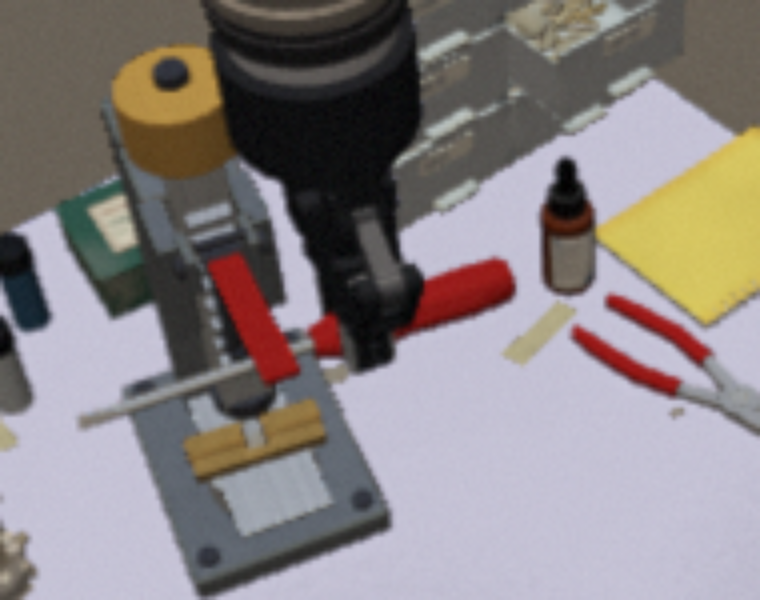

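Emit:
servo_tool(targets=[-0.6,0,0,0,-1,-0.6,0,0,0,-1,-0.6,0,0,0,-1,-0.6,0,0,0,-1,-0.6,0,0,0,-1])

```text
time: 13.3
position: [553.7, 15.6, 220.2]
eef_rot: [89.1, 89.8, -17.3]
wrist_force: [0.6, -0.5, -1.5]
opening: 0.254
```

```bash
python3 - <<'E'
from h import *
for f in('scene0','s5','s14'):
    s=load(f); x,y=170+170//4,130+75//4
    h=cv2.cvtColor(s['frame'],cv2.COLOR_BGR2HSV)
st=r.get_state(); snap('wrist','w15'); meas('w15',st)
delta([553.8,15.6,211],-106.5)
c=snap('scene','s15'); cv2.imwrite('pics/s15c.png',cv2.resize(c['frame'][130:280,170:360],None,fx=4,fy=4))
E
```

```text
w15 TCPz 220.2 tail top at lift 236.02 slope 0.1616 | shaft top-TCP at 0 12.0 at 65 10.84 slope -0.0187 520 522
t 13.35 pos [553.8  15.6 220.2] zyaw -106.4 tilt [ 0.0037 -0.0012 -1.    ] F [ 0.08 -0.02 -1.89] M [-0.039 -0.076  0.023] open 0.259 | delta [9.2 0.  0. ] turn 0.001
```

View pics/s15c.png

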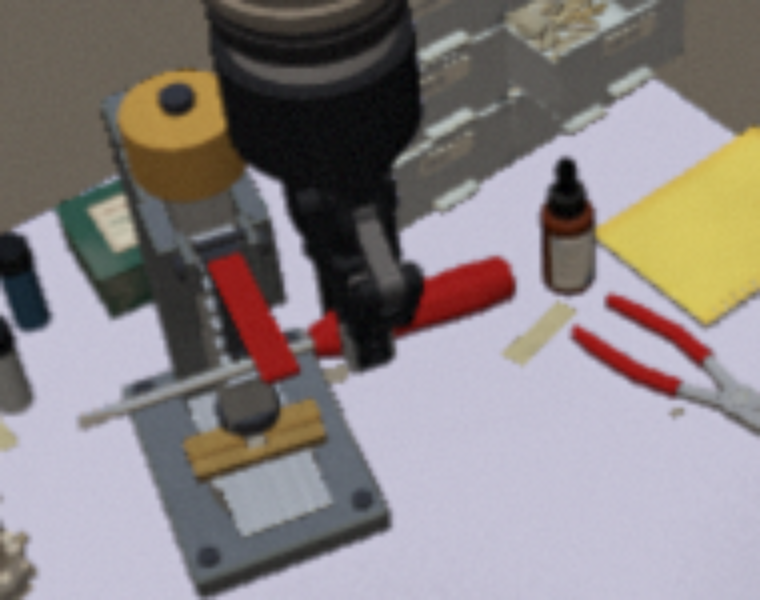

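Sinking. The weight moved from (170,72) to (177,98) in the crop and the pawl is at about 0.10. I'll hold it there.

Emit:
servo_tool(targets=[0,0,0,0,-1,0,0,0,0,-1,0,0,0,0,-1,0,0,0,0,-1,0,0,0,0,-1])

```text
time: 13.82
position: [553.7, 15.6, 220.2]
eef_rot: [89.0, 89.8, -17.4]
wrist_force: [0.4, 1.0, -2.0]
opening: 0.254
```

Emit:
servo_tool(targets=[0,0,0,0,-1,0,0,0,0,-1,0,0,0,0,-1,0,0,0,0,-1,0,0,0,0,-1])

```text
time: 14.23
position: [553.7, 15.6, 220.1]
eef_rot: [88.9, 89.8, -17.5]
wrist_force: [-0.2, -0.0, -2.5]
opening: 0.257
```

```bash
cat >> h.py <<'E'
def knob(f):
    s=load(f); im=s['frame'][145:175,195:235]; g=cv2.cvtColor(im,cv2.COLOR_BGR2HSV)
    m=((g[...,0]>10)&(g[...,0]<25)&(g[...,1]>120)&(g[...,2]>100)).astype(np.uint8); ys,xs=np.where(m); W=dep(s,np.c_[xs+195,ys+145]); k=W[:,2]>200
    print(f,'weight top z',np.percentile(W[k,2],80).round(1))
E
python3 - <<'E'
from h import *
st=r.get_state(); snap('wrist','w16'); meas('w16',st)
delta([553.8,15.6,211],-106.5)
c=snap('scene','s16'); cv2.imwrite('pics/s16c.png',cv2.resize(c['frame'][130:280,170:360],None,fx=4,fy=4))
for f in('s5','s14','s15','s16'): knob(f)
E
```

```text
w16 TCPz 220.1 tail top at lift 235.87 slope 0.1593 | shaft top-TCP at 0 11.82 at 65 10.79 slope -0.0166 518 522
t 14.28 pos [553.7  15.6 220.1] zyaw -106.4 tilt [ 0.0036 -0.0011 -1.    ] F [ 0.75 -0.35 -3.35] M [-0.005 -0.09  -0.005] open 0.257 | delta [ 9.1  0.  -0. ] turn 0.001
s5 weight top z 322.3
s14 weight top z 304.6
s15 weight top z 290.4
s16 weight top z 276.4
```

View pics/s16c.png

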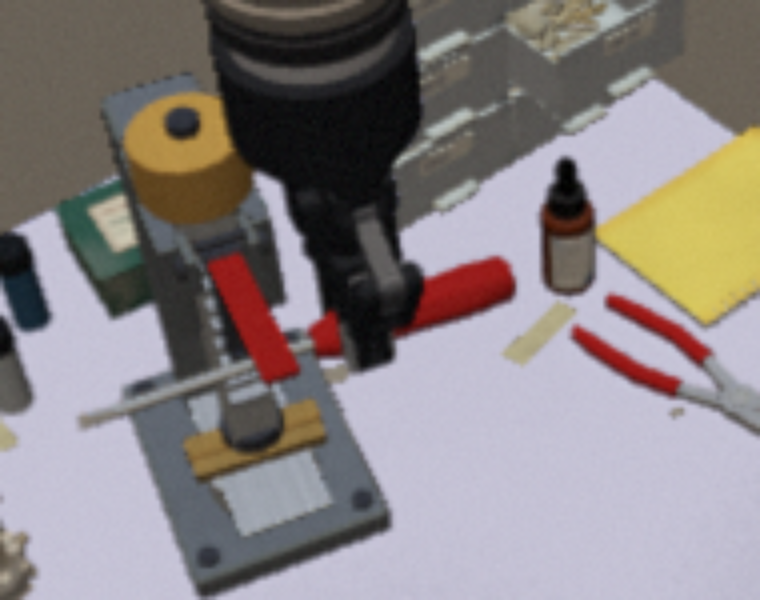

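Emit:
servo_tool(targets=[0,0,0,0,-1,0,0,0,0,-1,0,0,0,0,-1,0,0,0,0,-1,0,0,0,0,-1])

```text
time: 14.75
position: [553.7, 15.6, 220.2]
eef_rot: [89.3, 89.8, -17.1]
wrist_force: [0.5, 0.7, -1.5]
opening: 0.257
```

```bash
python3 -c "
from h import *
snap('scene','s17');knob('s17')"
```

```text
s17 weight top z 276.4
```

Emit:
servo_tool(targets=[0,0,0,0,-1,0,0,0,0,-1,0,0,0,0,-1,0,0,0,0,-1,0,0,0,0,-1])

```text
time: 15.22
position: [553.7, 15.6, 220.1]
eef_rot: [89.1, 89.8, -17.4]
wrist_force: [0.5, 0.4, -2.9]
opening: 0.256
```

Emit:
servo_tool(targets=[0,0,0,0,-1,0,0,0,0,-1,0,0,0,0,-1,0,0,0,0,-1,0,0,0,0,-1])

```text
time: 15.63
position: [553.8, 15.6, 220.2]
eef_rot: [89.4, 89.8, -17.0]
wrist_force: [0.4, 0.7, -2.8]
opening: 0.256
```

```bash
python3 - <<'E'
from h import *
st=r.get_state(); snap('wrist','w18'); meas('w18',st)
delta([553.8,15.6,211],-106.5)
c=snap('scene','s18'); cv2.imwrite('pics/s18c.png',cv2.resize(c['frame'][130:280,170:360],None,fx=4,fy=4)); knob('s18')
E
```

```text
w18 TCPz 220.2 tail top at lift 235.93 slope 0.1604 | shaft top-TCP at 0 11.64 at 65 10.68 slope -0.0155 518 522
t 15.68 pos [553.7  15.6 220.1] zyaw -106.4 tilt [ 0.0036 -0.0011 -1.    ] F [-0.22 -0.23 -2.31] M [-0.001 -0.048  0.004] open 0.26 | delta [ 9.1  0.  -0. ] turn 0.001
s18 weight top z 276.5
```

View pics/s18c.png

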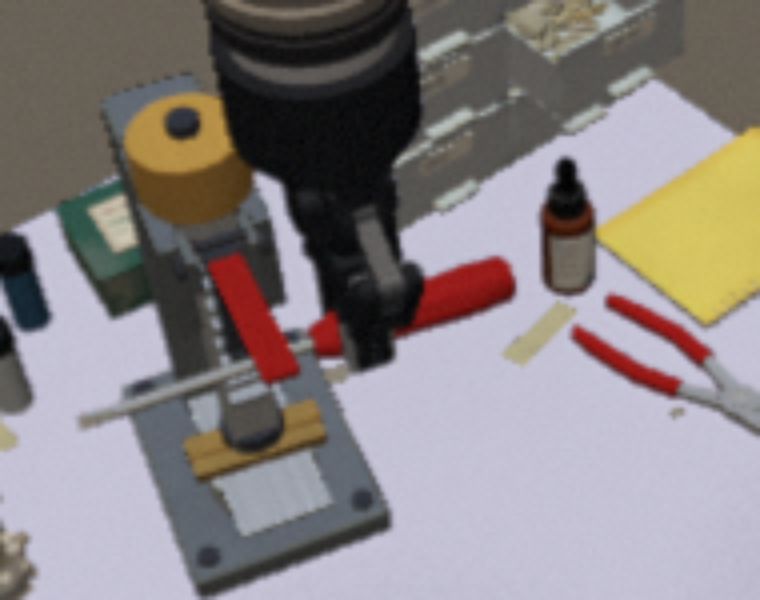

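```bash
python3 - <<'E'
from h import *
for f in('s5','s15','s18'):
    s=load(f)
    print(f)
    for y in range(380,460,8): print('  ',y,dep(s,[[170+250/4,130+y/4]]).round(1)[0], dep(s,[[170+205/4,130+y/4]]).round(1)[0])
c=load('s18')['frame'][195:260,205:265]; cv2.imwrite('pics/s18d.png',cv2.resize(c,None,fx=9,fy=9,interpolation=cv2.INTER_CUBIC))
E
```

```text
s5
   380 [644.8  26.9 120.2] [714.4  20.9  53.2]
   388 [645.4  27.6 114. ] [716.3  21.2  44.8]
   396 [695.3   5.7  44.3] [709.6  25.2  47.2]
   404 [568.   64.9 203.1] [707.   27.4  44.5]
   412 [566.9  66.3 199.8] [701.2  30.9  45.8]
   420 [669.2  20.7  60.2] [574.3  84.1 202.3]
   428 [664.2  24.   60.8] [570.6  86.5 202.2]
   436 [661.4  26.3  58.6] [675.6  44.8  60.9]
   444 [660.5  27.7  53.8] [671.4  47.6  60.5]
   452 [655.5  31.   54.6] [668.6  49.9  58.3]
s15
   380 [644.1  27.3 121.2] [570.2  81.3 230.7]
   388 [649.8  25.6 108.4] [714.3  22.   47.3]
   396 [651.   26.  101.2] [712.7  23.9  43.3]
   404 [653.1  26.   92.9] [707.1  27.4  44.4]
   412 [651.3  27.8  89.5] [701.9  30.7  45. ]
   420 [648.8  30.   87. ] [695.3  34.5  47.4]
   428 [647.1  31.8  83.6] [692.   37.   45.6]
   436 [662.5  25.8  57.1] [675.9  44.7  60.5]
   444 [659.7  28.1  54.9] [672.3  47.3  59.3]
   452 [654.2  31.6  56.3] [669.5  49.6  57.1]
s18
   380 [643.6  27.5 121.9] [571.   81.  229.7]
   388 [646.8  27.  112.3] [712.6  22.8  49.5]
   396 [645.1  28.7 108.8] [711.6  24.3  44.8]
   404 [650.5  27.2  96.2] [707.8  27.1  43.5]
   412 [650.1  28.4  91.1] [701.4  30.9  45.6]
   420 [650.1  29.4  85.3] [697.5  33.6  44.5]
   428 [651.9  29.6  77.1] [691.8  37.1  45.9]
   436 [651.3  30.8  72. ] [674.5  45.3  62.3]
   444 [648.4  33.2  70.1] [673.   47.   58.4]
   452 [649.   33.9  63.5] [668.8  49.9  58.1]
```

View pics/s18d.png

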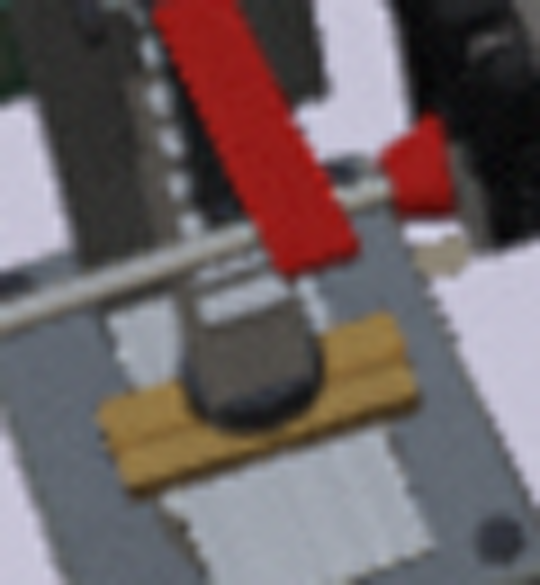

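Emit:
servo_tool(targets=[2,0,0,0,-1,6,0,0,0,-1,12,0,0,0,-1,20,0,0,0,-1,25,0,0,0,-1])

```text
time: 16.15
position: [553.2, 15.5, 193.8]
eef_rot: [77.2, 89.9, -29.3]
wrist_force: [0.6, 0.0, -0.3]
opening: 0.256
```

Emit:
servo_tool(targets=[2,0,20,0,-1,2,0,50,0,-1,2,0,80,0,-1,2,0,110,0,-1,2,0,125,0,-1])

```text
time: 16.57
position: [516.1, -108.9, 191.0]
eef_rot: [18.3, 89.8, -88.4]
wrist_force: [-0.3, 0.2, -1.8]
opening: 0.253
```

```bash
python3 - <<'E'
from h import *
delta([478,-153,30],-112.4)
st=r.get_state(); snap('wrist','w19'); c=snap('scene','s19'); cv2.imwrite('pics/s19c.png',cv2.resize(c['frame'][130:280,170:400],None,fx=3.4,fy=3.4))
knob('s19')
E
```

```text
t 16.57 pos [ 516.1 -108.9  191. ] zyaw -106.7 tilt [ 1.0e-04 -3.3e-03 -1.0e+00] F [-0.31  0.25 -1.77] M [ 0.007 -0.072  0.007] open 0.253 | delta [161.1 -24.   52.7] turn 0.099
s19 weight top z 276.3
```

View pics/s19c.png

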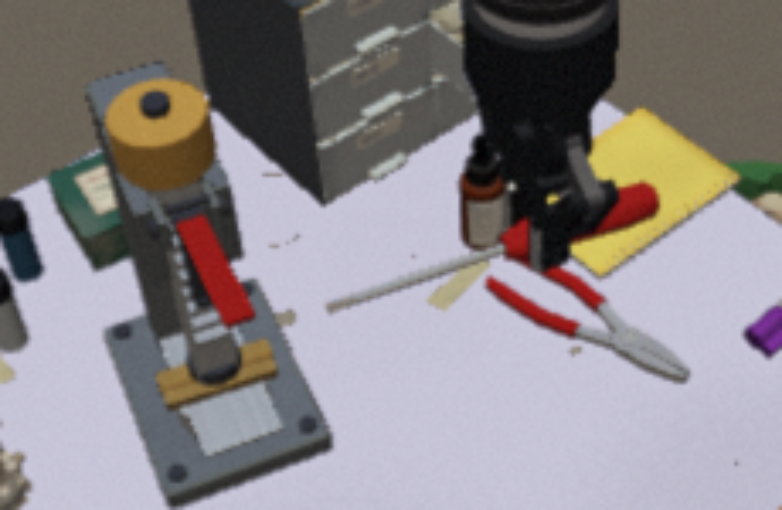

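Emit:
servo_tool(targets=[10,-8,17,0.03,-1,30,-16,35,0.07,-1,60,-24,53,0.099,-1,95,-24,53,0.099,-1,130,-24,53,0.099,-1])

```text
time: 17.08
position: [478.1, -153.0, 60.2]
eef_rot: [54.4, 89.8, -58.2]
wrist_force: [-0.3, -0.1, -1.0]
opening: 0.258
```

Emit:
servo_tool(targets=[0,0,0,0,-1,0,0,0,0,-1])

```text
time: 17.25
position: [476.9, -151.4, 58.9]
eef_rot: [-34.8, 89.9, -147.3]
wrist_force: [-0.6, 0.3, -0.4]
opening: 0.253
```

```bash
python3 - <<'E'
from h import *
delta([478,-153,3],-112.4)
st=r.get_state(); snap('wrist','w20')
E
```

```text
t 17.25 pos [ 476.9 -151.4   58.9] zyaw -112.5 tilt [-0.002  -0.0013 -1.    ] F [-0.61  0.29 -0.4 ] M [ 0.039 -0.039  0.013] open 0.253 | delta [55.9  1.7  0.9] turn -0.001
```

View pics/w20.png

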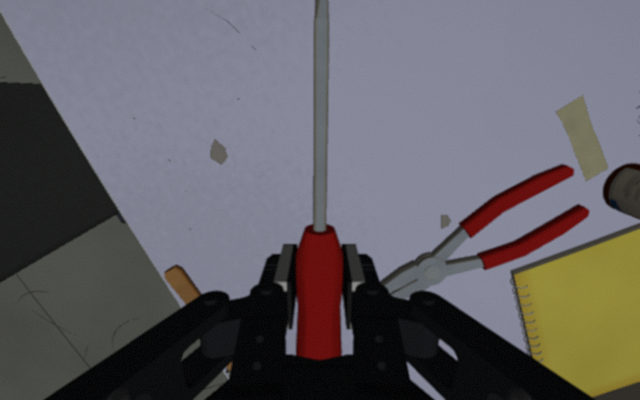

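Emit:
servo_tool(targets=[15,1,0,0,-1,30,1,0,0,-1,42,1,0,0,-1,46,1,0,0,-1,46,1,0,0,-1])

```text
time: 17.72
position: [481.2, -152.3, 15.9]
eef_rot: [77.9, 89.7, -34.6]
wrist_force: [-0.5, 0.5, 0.6]
opening: 0.256
```

Emit:
servo_tool(targets=[3,0,0,0,-1,5,0,0,0,-1,7,0,0,0,-1,7,0,0,0,-1])

```text
time: 18.05
position: [481.5, -152.3, 9.2]
eef_rot: [78.9, 89.7, -33.5]
wrist_force: [0.0, 0.1, -0.7]
opening: 0.252
```

```bash
python3 - <<'E'
from h import *
delta([478,-153,3],-112.4)
E
```

```text
t 18.05 pos [ 481.5 -152.3    9.2] zyaw -112.4 tilt [ 0.0049 -0.0033 -1.    ] F [ 0.05  0.07 -0.7 ] M [-0.007  0.023 -0.019] open 0.252 | delta [ 6.2 -3.1  2. ] turn -0.001
```

Emit:
servo_tool(targets=[2,0,0,0,-1,3,0,0,0,-1,4,0,0,0,-1,4,0,0,0,-1])

```text
time: 18.38
position: [481.4, -152.3, 5.0]
eef_rot: [77.7, 89.7, -34.8]
wrist_force: [-0.6, -0.0, 0.0]
opening: 0.253
```

Emit:
servo_tool(targets=[1,0,0,0,-1,1.5,0,0,0,-1,2,0,0,0,-1,2,0,0,0,-1])

```text
time: 18.72
position: [481.3, -152.3, 2.9]
eef_rot: [77.3, 89.7, -35.2]
wrist_force: [-0.8, -0.5, -1.3]
opening: 0.254
```

Now open gradually to about half, so the fingers stay clear of the pliers, then rise.

Emit:
servo_tool(targets=[0,0,0,0,-0.3,0,0,0,0,-0.2,0,0,0,0,0,0,0,0,0,0,0,0,0,0,0])

```text
time: 19.13
position: [481.4, -152.3, 3.0]
eef_rot: [77.8, 89.7, -34.6]
wrist_force: [0.5, -0.3, -0.5]
opening: 0.5
```

Emit:
servo_tool(targets=[-5,0,0,0,0,-20,0,0,0,0,-50,0,0,0,0,-85,0,0,0,0,-120,0,0,0,0])

```text
time: 19.55
position: [480.1, -151.6, 124.2]
eef_rot: [74.7, 89.8, -37.7]
wrist_force: [-0.3, -1.0, 0.0]
opening: 0.501
```

Emit:
servo_tool(targets=[-30,0,10,0,0,-60,0,30,0,0,-90,0,60,0,0,-90,0,90,0,0,-90,0,120,0,0])

```text
time: 19.97
position: [435.0, -264.0, 217.5]
eef_rot: [77.7, 89.4, -34.6]
wrist_force: [1.0, -0.3, -0.4]
opening: 0.5
```

Emit:
servo_tool(targets=[0,0,0,0,0,0,0,0,0,0,0,0,0,0,0])

```text
time: 20.22
position: [435.1, -263.3, 217.7]
eef_rot: [81.8, 89.4, -30.6]
wrist_force: [0.5, -0.2, -0.3]
opening: 0.501
```

```bash
python3 - <<'E'
from h import *
delta([478,-153,3],-112.4)
snap('scene','s21');knob('s21'); st=r.get_state(); snap('wrist','w21'); meas
E
```

```text
t 20.22 pos [ 435.1 -263.3  217.7] zyaw -112.4 tilt [ 0.0088 -0.0052 -0.9999] F [ 0.49 -0.16 -0.26] M [ 0.038 -0.047  0.021] open 0.501 | delta [ 214.5   -4.5 -118.7] turn 0.001
s21 weight top z 276.3
```

View pics/s21.png

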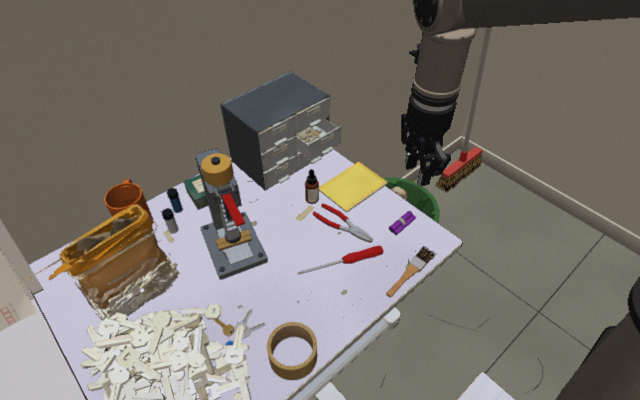

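View pics/w21.png

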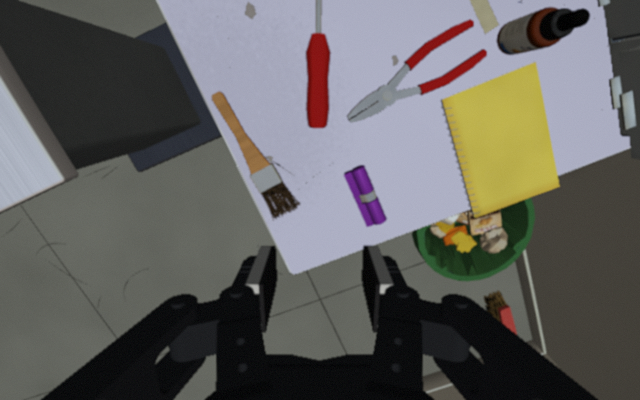

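The scene picture shows the ram down on the cylinder (233,238) and the screwdriver lying on the desk, tip (300,272) to handle (383,252). The bottle is still standing at (312,187) and the gripper is clear.

```bash
python3 -c "
from h import *
print(r.job_done())"
```

```text
the job is handed in; nothing more can be done
None
```

The job is done and handed in at about 20 s. The ram is down on the brass lock cylinder and the screwdriver is back on the desk.

- **Lift:** On my first try the driver tilted in the grip without moving the tail. I lowered it, slid the shaft in to about 40 mm from the grasp point and lifted again. The pawl let go at about 0.09–0.10 rad (about 7 mm up), short of its 0.125 stop. The force readings peaked at about 4.1 N, within the 5 N limit.
- **Ram:** I held the tail up for about 3 s. The weight came down 46 mm and stayed put for the last 1.4 s of the hold. It had not moved after I let the pawl go. The ram's foot measured about 63 mm high, and the cylinder's top is at 62 mm.
- **Last checks:** The screwdriver lies at its starting place, clear of the press. The bottle is standing and the gripper was away from everything. While holding, the force read about 1.5–3 N, above the 1 N expected, but that includes noise and the driver's weight. No check failed.

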